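Put the setting tools back in their shadow tray

TASK

The laser job is set up, so put the two setting tools back: lay the open-ended spanner and the try square in their own cut-outs in the sloping foam tray, each fully home and flat on the pocket floor. Lower them in along the slope rather than dropping them, and leave the other things on the bench where they are.

Things in the scene. Friction and masses are not known exactly. Their poses are not given: they have to be found in the camera images.
- spanner: loose open-ended steel spanner lying flat, 134 mm long, 12 thick, 0.14-0.28 kg. Origin on its underside mid-handle, near the centre of mass: grip there. x runs along the handle towards the forked jaw, z is up out of it. Handle 14 mm wide; jaw head 34 wide over x = 34 to 64 mm; plain end a 20 mm disc centred at x = -60
- spanner_jaw (a point): point on the spanner's underside level, on its centre line between the jaws, at x = 55 mm of the spanner
- square: loose steel try square (L-shape) lying flat, 0.14-0.28 kg. Origin on its underside mid-stock: grip there (mass centre 10-15 mm off, towards the corner). Stock 100 mm along x, 16 wide, 14 thick. Blade 20 mm wide, 6 thick, same underside, juts along +y at the stock's +x end: x = 30 to 50, y = 8 to 78 mm. z is up out of it
- square_blade_end (a point): point at underside level near the free end of the blade, at x = 40, y = 73 mm of the square
- spanner_pocket: spanner's cut-out (grey floor) in a fixed dark foam slab, 165 mm up-slope by 139, on a fixed stand that rises 30 degrees towards the robot (it faces away). Origin: on the pocket floor, where the spanner's origin goes, 66 mm above the bench; x up the slope, z square out of it; a seated spanner has these axes (jaw uphill). Left or right of the square's cut-out
- spanner_pocket_jaw (a point): point on the pocket floor where point spanner_jaw belongs. The pocket is the spanner's outline plus 2.5 mm all round, 7 mm deep, so the seated spanner stands 5 mm proud. Finger notches, also 7 mm deep, cross the pocket at the grip: x = -22 to 22, y = -42 to 42 mm of spanner_pocket
- square_pocket: try square's cut-out (grey floor) in a second foam slab of the same size beside the first, on the same 30 degree slope. Origin on the pocket floor, where the square's origin goes, 66 mm above the bench; x up the slope, z square out of it; a seated square has these axes (blade at the uphill end)
- square_pocket_blade_end (a point): point on the pocket floor where point square_blade_end belongs. The pocket is the square's outline plus 2.5 mm all round, 7 mm deep (seated stock 7 mm proud, blade 1 mm below the foam's face). Finger notches, also 7 mm deep, cross it at the grip: x = -22 to 22, y = -42 to 42 mm of square_pocket
- ring_spanner: bystander: longer steel ring spanner, round at both ends, about 197 mm long, 11 mm thick; origin under its middle
- tweezers: bystander: steel tweezers 125 mm long, 6 mm thick; origin under their middle
- blank: bystander: brass disc 32 mm across, 6 mm thick; origin under its centre
- rubber_block: bystander: yellow rubber block 55 x 28 x 14 mm; origin under its centre
- dish: bystander: shallow lidded sample dish 90 mm across, 21 mm high; origin under its centre
- oil: bystander: small bottle 44 mm across, 110 mm high; origin under its centre
Mind the look-alikes: they are no part of the job. What is shaped like the spanner but brown is not meant. Several things have the shape of the square; the one meant has the colours described above.

How it is judged (in metres and radians):
At the end, for the whole second after the job is handed in: Spanner and try square each lie released and at rest (below 20 mm/s) in their own pocket: origin and far point (jaw, blade end) within 6 mm of where they belong, both points no more than 2.5 mm above the pocket floor, and flat on it within 0.06 rad (distance between spanner and spanner_pocket below 0.006 m and distance between spanner_jaw and spanner_pocket_jaw below 0.006 m and z of each of spanner, spanner_jaw in the frame of spanner_pocket below 0.0025 m and angle between the z axis of spanner and the z axis of spanner_pocket, either way round below 0.06 rad and linear speed of each of spanner, square below 0.02 m/s and distance between square and square_pocket below 0.006 m and distance between square_blade_end and square_pocket_blade_end below 0.006 m and z of each of square, square_blade_end in the frame of square_pocket below 0.0025 m and angle between the z axis of square and the z axis of square_pocket, either way round below 0.06 rad and contact force between the fingers and spanner below 0.05 N and contact force between the fingers and square below 0.05 N); the robot touches nothing.
It fails at once if the spanner was dropped or knocked: it moved faster than 0.4 m/s while out of the fingers (contact force between the fingers and spanner below 0.01 N and linear speed of spanner above 0.4 m/s).
It fails at once if the try square was dropped or knocked: it moved faster than 0.4 m/s while out of the fingers (contact force between the fingers and square below 0.01 N and linear speed of square above 0.4 m/s).
It fails at once if another thing on the bench was shifted by more than 20 mm (distance of any of ring_spanner, tweezers, blank, rubber_block, dish, oil from where it was at the start of the episode above 0.02 m).
It also fails if it takes over 66 s, if anything falls off the work surface, if the arm or the gripper's body presses on something with over 40 N, if the wrist force passes 120 N, or if a joint passes its speed limit or range.

ROBOT

A 7-joint arm with a two-finger parallel gripper is mounted at the origin on the work surface. World frame = base frame: x ahead of the robot, y to its left, z up, the work surface at z = 0. Lengths are in m, angles in degrees, forces in N, time in s.
With the tool pointing down it reaches from about 0.425 to 0.95 m from the base axis. Payload 4.7 kg.
Tool frame: the origin (TCP) lies on the mounting face of the last link; the fingertips stand tips_ahead ahead of it and the grasp point (between the pads) lies 155 mm ahead of it (tips_ahead is the distance from the TCP to the fingertips, in m); z points along the fingers, y is the line along which they close (so a half turn about z gives the same grasp; the last joint's range is limited). The gripper opens to 85 mm and grips with 20 to 120 N. Pads are 22 mm wide; open, the fingers measure 114 mm over their backs; the gripper's body (76 mm by 85 mm) begins 54 mm behind the grasp point. The pads swing forward as they close: fully open they stand 13 mm farther back than shut.
Start: joints at [-70.64, 26.849, -2.785, 87.806, 1.381, 65.374, -4.715], TCP at [0.242, 0.63, 0.405] pointing down, gripper open.
Joint ranges: [-148.3, 148.3], [-19.14, 114.17], [-79.39, 73.82], [5.75, 140.21], [-59.74, 239.74], [12.07, 113.84], [-152.46, 152.46]. Speed limits (degrees/s): [147.25, 147.25, 180, 180, 180, 180, 180].

INTERFACE

Orientations are given as a 3x3 rotation matrix whose columns are the frame's x, y, z axes.
In Python, from rig import reach, line_to, move_joints, open_jaws, grasp, hold, ik, get_image, IKError, close_job, get_clock, get_joint_pos, get_joint_vel, get_effort, get_eef_pos, get_ee_rot, get_contact_force, get_moment, get_gripper_width, get_grasp_force, tips_ahead gives the robot as it stands. Calls block until the motion is done:
- reach(position, orientation): joint-space move of the TCP to a pose.
- line_to(position, attitude=None, vel=0.15, stop_force=None): straight line of the TCP; attitude=None keeps the orientation; vel is the mean speed in m/s. With stop_force (N) it stops when the force on the tool has changed by that much, and returns True; else False.
- move_joints(angles): joint-space move.
- open_jaws() and grasp(): open the fingers fully, or close them until they stop; the grip force is fixed at half the most.
- hold(seconds).
- ik(position, orientation): joint angles nearest the present ones, or None.
- get_image(name): name is "side" or "top" or "wrist"; returns a dict with "frame" (400x640x3 uint8, red, green, blue), "fx", "fy", "cx", "cy" (pixels), "dist_coeffs" ([k1, k2, p1, p2, k3] as OpenCV has them; the pictures are not rectified), "R" (3x3) and "t" (3): a world point X has camera coordinates R X + t. Camera axes: x right, y down, z forward; pixel columns grow to the right and rows downward; lengths in m; the calibration is good to about 2 mm. A picture is of the moment at which its call begins. There is no depth.
A pose or a line that the arm cannot do raises IKError and nothing moves.
- close_job(): hands the job in; it is judged then, once.
Readings, each from a call of its own:
- get_clock(): time.
- get_joint_pos(): joint angles.
- get_joint_vel(): joint speeds.
- get_effort(): joint torques, N m.
- get_eef_pos(): TCP position.
- get_ee_rot(): TCP orientation.
- get_contact_force(): force on the tool from outside, world axes, zero at the start.
- get_moment(): the same for the moment, N m.
- get_gripper_width(): finger opening in m.
- get_grasp_force(): force on a finger pad.
Only numpy, scipy, OpenCV 4.12 (cv2) and the standard library are available. Lean on these libraries where they do the work, as an engineer would, in place of code of your own. Each camera call takes 0.05 s, during which the arm holds its last target. There are 200 camera calls.

## Working session

There is one attempt and no reset: what is moved stays moved. The work goes in short steps, each a Python script; the robot and the scene stay as the last script left them, time stands still between calls to the robot, and variables do not carry over. Pictures are saved under pics/ and viewed, at most 10 in all, crops included, and the job is handed in when it is done.

```bash
ls; mkdir -p pics; python3 - <<'E'
from rig import *
import cv2,pickle
d={}
for n in ["top","side"]:
    g=get_image(n); d[n]=g
    print(n,g["fx"],g["cx"],g["cy"],g["dist_coeffs"],g["R"],g["t"])
    cv2.imwrite(f"pics/{n}0.png",g["frame"][:,:,::-1])
pickle.dump(d,open("d0.pkl","wb"))
print(get_clock(),tips_ahead)
E
```

```text
pics
top 441.9986480376031 320.8765226605447 197.0169218988498 [0.04097109 0.         0.         0.         0.        ] [[-0.01188578 -0.99971868  0.02052528]
 [-0.98442414  0.00809821 -0.17562324]
 [ 0.17540762 -0.022293   -0.98424346]] [0.06076578 0.56427444 1.24990984]
side 452.6935218087469 323.35233697563723 200.52462468825988 [-0.12084207  0.          0.          0.          0.        ] [[ 0.92398498 -0.38233324 -0.00854657]
 [-0.21996712 -0.51304786 -0.82969655]
 [ 0.31283577  0.76850711 -0.55814926]] [-0.47514782  0.23941526  1.35243432]
0.1 0.1734
```

View pics/top0.png

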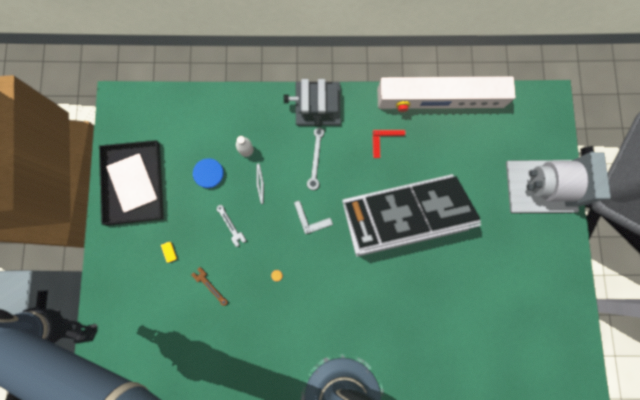

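View pics/side0.png

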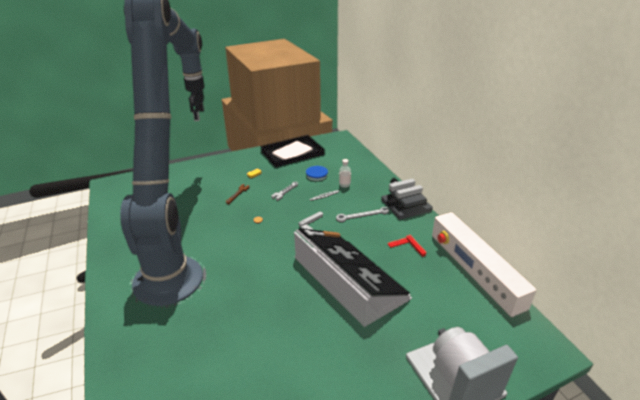

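Candidates in the top view are:
- **Spanner:** steel open-ended at (231,226), brown at (210,286), and the double-ring ring_spanner at (317,158).
- **Square:** steel L at (313,217), red L at (388,140).

I choose the steel ones. The spanner's fork seems to be at (238,240). The tray spans about (345,250) to (480,205), with pockets near (397,212) and (446,203). Next I'll set up helpers and check with a close wrist crop.

```bash
cat > h.py <<'E'
from rig import *
import numpy as np, cv2, pickle
def ray(g,px):
    K=np.array([[g["fx"],0,g["cx"]],[0,g["fy"],g["cy"]],[0,0,1.]])
    p=cv2.undistortPoints(np.array(px,float).reshape(-1,1,2),K,np.array(g["dist_coeffs"],float)).reshape(-1,2)
    R=np.array(g["R"]);t=np.array(g["t"])
    return -R.T@t, np.c_[p,np.ones(len(p))]@R
def onplane(g,px,p0,n=(0,0,1)):
    o,d=ray(g,px); n=np.array(n,float)
    return o+d*(((np.array(p0)-o)@n)/(d@n))[:,None]
def project(g,X):
    K=np.array([[g["fx"],0,g["cx"]],[0,g["fy"],g["cy"]],[0,0,1.]])
    return cv2.projectPoints(np.array(X,float).reshape(-1,1,3),cv2.Rodrigues(np.array(g["R"]))[0],np.array(g["t"]),K,np.array(g["dist_coeffs"],float))[0].reshape(-1,2)
def down(a): # tool z down, tool y at azimuth a (rad)
    y=np.array([np.cos(a),np.sin(a),0]);z=np.array([0,0,-1.])
    return np.c_[np.cross(y,z),y,z]
E
python3 - <<'E'
from h import *
np.set_printoptions(precision=3,suppress=True)
d=pickle.load(open("d0.pkl","rb"));g=d["top"]
print("tools",onplane(g,[(220,208),(238,240),(231,226),(307,231),(297,203),(330,223),(209,173),(245,147)],[0,0,.008]))
print("tray pockets",onplane(g,[(397,212),(446,203)],[0,0,.07]))
w=get_image("wrist");R0=np.array(get_ee_rot());p=np.array(get_eef_pos())
print(R0,p);print("cam in tool",R0.T@(-np.array(w["R"]).T@w["t"]-p));print((R0.T@np.array(w["R"]).T))
print(w["fx"],w["cx"],w["cy"],w["dist_coeffs"])
E
```

```text
tools [[0.541 0.357 0.008]
 [0.445 0.302 0.008]
 [0.487 0.323 0.008]
 [0.469 0.097 0.008]
 [0.554 0.127 0.008]
 [0.493 0.028 0.008]
 [0.649 0.393 0.008]
 [0.731 0.286 0.008]]
tray pockets [[ 0.516 -0.163  0.07 ]
 [ 0.541 -0.306  0.07 ]]
[[-0.934  0.359 -0.   ]
 [ 0.359  0.934 -0.001]
 [-0.    -0.002 -1.   ]] [0.242 0.63  0.404]
cam in tool [ 0.078 -0.     0.031]
[[ 0.    -0.951 -0.31 ]
 [ 1.     0.    -0.   ]
 [ 0.    -0.31   0.951]]
282.41112212491424 321.03573293220427 202.4162402395659 [-0.047  0.     0.     0.     0.   ]
```

```bash
python3 - <<'E'
from h import *
D={}
reach([0.47,0.2,0.42],down(np.pi/2)); D["A"]=get_image("wrist"); print(get_clock())
reach([0.50,-0.22,0.42],down(np.pi/2)); D["B"]=get_image("wrist"); print(get_clock())
D["T"]=get_image("top"); D["S"]=get_image("side")
for k in D: cv2.imwrite(f"pics/w{k}.png",D[k]["frame"][:,:,::-1])
pickle.dump(D,open("d1.pkl","wb"))
E
```

```text
1.975
3.575
```

View pics/wA.png

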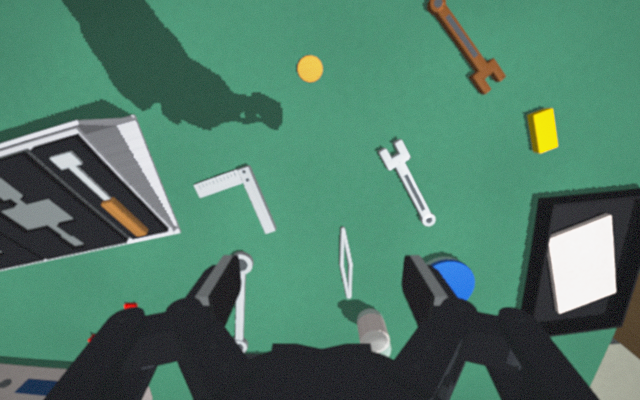

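View pics/wB.png

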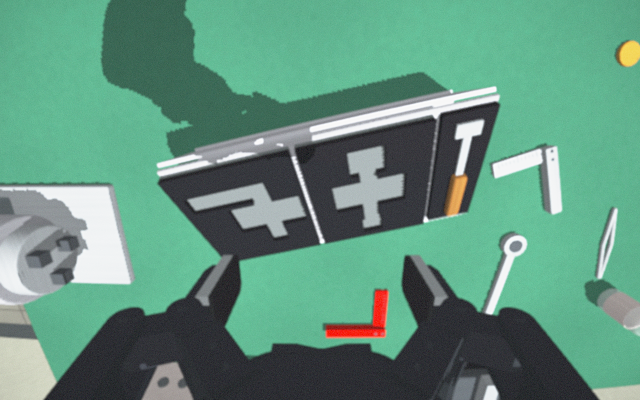

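wA confirms the picks. The steel open-ended spanner has its fork at (396,152) and tail at (429,219). The steel square has its corner at (248,172), stock end at (270,230) and graduated blade end at (197,190). wB shows the spanner pocket centred near (369,186), the square pocket's notch cross near (270,212), and the slab joint running (295,147) to (323,242).

Next I'll check IK and take a look at each pocket square-on to the slope.

```bash
cat >> h.py <<'E'
def pocketR(psi):
    u=np.array([np.cos(psi),np.sin(psi),0]);z=np.array([0,0,1.]);c,s=np.cos(np.pi/6),np.sin(np.pi/6)
    x=c*u+s*z; y=np.cross(z,u); return np.c_[x,y,np.cross(x,y)]
def toolR(P,flip=1): # tool for object axes P: tool y = -flip*y, tool z=-z
    y=-flip*P[:,1];z=-P[:,2]; return np.c_[np.cross(y,z),y,z]
E
python3 - <<'E'
from h import *
np.set_printoptions(precision=3,suppress=True)
D=pickle.load(open("d1.pkl","rb"));g=D["B"]
oS=onplane(g,[(369,186)],[0,0,.066])[0];oQ=onplane(g,[(270,212)],[0,0,.066])[0]
psi=np.deg2rad(-170)
for _ in range(5):
    P=pocketR(psi);e=onplane(g,[(295,147),(323,242)],oS+.007*P[:,2],P[:,2]);v=e[0]-e[1];psi=np.arctan2(v[1],v[0])
print(oS,oQ,np.rad2deg(psi))
for o in (oS,oQ):
  for f in (1,-1):
    for h in (.176,.23,.29):
      q=ik(o+h*P[:,2],toolR(P,f)); print(f,h,None if q is None else np.array(q))
R=toolR(P,1); L={}
for k,o in (("S",oS),("Q",oQ)):
    try:
        reach(o+.29*P[:,2],R); L[k]=get_image("wrist"); cv2.imwrite(f"pics/L{k}.png",L[k]["frame"][:,:,::-1])
    except IKError as e: print(k,e)
pickle.dump((L,oS,oQ,psi),open("L.pkl","wb"));print(get_clock())
if len(L)==2: cv2.imwrite("pics/Lboth.png",np.vstack([cv2.resize(L[k]["frame"][:,:,::-1],(480,300)) for k in "SQ"]))
E
```

```text
[ 0.507 -0.162  0.066] [ 0.54  -0.281  0.066] -168.6887798260936
1 0.176 [ -7.128  40.431  21.801  98.418  -2.045  71.066 115.718]
1 0.23 [ -7.423  38.856  21.783  93.379  -1.524  77.625 115.21 ]
1 0.29 [ -7.53   37.859  21.674  87.038  -1.161  84.911 114.842]
-1 0.176 [-26.063  51.387  53.93   99.558 -23.108  74.413 -42.376]
-1 0.23 [-26.421  49.707  55.338  94.561 -21.448  80.534 -43.81 ]
-1 0.29 [-26.21   48.373  56.4    88.256 -20.08   87.421 -45.176]
1 0.176 [ -0.172  46.269  27.065  88.656  -2.649  73.932 126.269]
1 0.23 [ -0.356  44.917  26.835  83.553  -1.996  80.281 125.673]
1 0.29 [ -0.301  44.141  26.494  77.024  -1.518  87.475 125.217]
-1 0.176 [-15.231  57.156  56.314  89.639 -24.157  77.323 -33.961]
-1 0.23 [-15.321  55.596  57.396  84.575 -22.708  83.245 -35.353]
-1 0.29 [-14.851  54.377  58.239  78.085 -21.571  90.041 -36.73 ]
4.9167
```

View pics/Lboth.png

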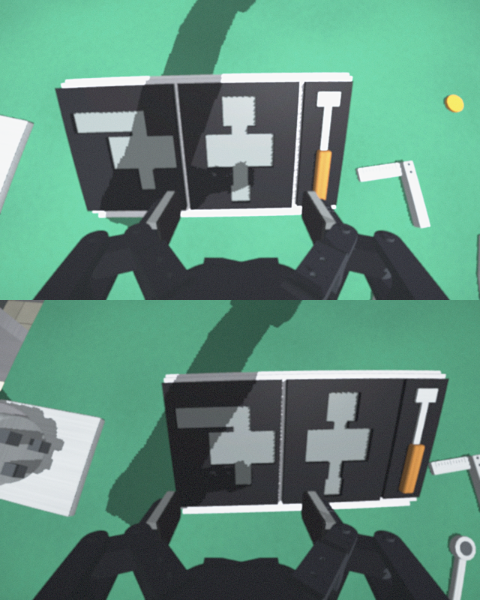

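```bash
cat > fit.py <<'E'
from h import *
np.set_printoptions(precision=4,suppress=True)
L,oS,oQ,psi0=pickle.load(open("L.pkl","rb"))
def fit(g,o,psi,which):
    f=g["frame"].astype(int); m=((f.max(2)>62)&(f.max(2)-f.min(2)<45)).astype(np.uint8)
    m=cv2.morphologyEx(m,cv2.MORPH_OPEN,np.ones((3,3)))
    c=project(g,o)[0].astype(int); n,lab=cv2.connectedComponents(m); comp=(lab==lab[c[1],c[0]]).astype(np.uint8)
    cs=cv2.findContours(cv2.resize(comp,None,fx=4,fy=4,interpolation=cv2.INTER_LINEAR),cv2.RETR_EXTERNAL,cv2.CHAIN_APPROX_NONE)[0]
    px=(max(cs,key=cv2.contourArea).reshape(-1,2)+.5)/4-.5
    for it in range(6):
        P=pocketR(psi);z=P[:,2]
        lo=(onplane(g,px,o,z)-o)@P; hi=(onplane(g,px,o+.007*z,z)-o)@P
        cam=(-np.array(g["R"]).T@g["t"]-o)@P
        def edge(ax,val,near,lo2,hi2):  # wall at ax=val, near: outward sign
            q=hi if near*(cam[ax]-val)>0 else lo
            s=(abs(q[:,ax]-val)<.009)&(q[:,1-ax]>lo2)&(q[:,1-ax]<hi2)
            a=np.polyfit(q[s,1-ax],q[s,ax],1) if s.sum()>8 else [np.nan]*2
            return (np.median(q[s,ax])-val if s.sum()>8 else np.nan),a[0],s.sum()
        if which=="S": X=[(0,.022,1,.015,.038),(0,.022,1,-.038,-.015),(0,-.022,-1,.015,.038),(0,-.022,-1,-.038,-.015)]; Y=[(1,.042,1,-.018,.018),(1,-.042,-1,-.018,.018)]; Z=[(1,.0195,1,.036,.062),(1,-.0195,-1,.036,.062)]
        else: X=[(0,.022,1,-.038,-.015),(0,-.022,-1,.015,.038),(0,-.022,-1,-.038,-.015),(0,.0525,1,0,.075)]; Y=[(1,.042,1,-.018,.018),(1,-.042,-1,-.018,.018)]; Z=[(1,-.0105,-1,.026,.050),(1,-.0105,-1,-.05,-.026),(1,.0105,1,-.05,-.026)]
        ex=[edge(*e) for e in X]; ey=[edge(*e) for e in Y]; ez=[edge(*e) for e in Z]
        dx=np.nanmean([np.nanmean([e[0] for e,s in zip(ex,X) if s[2]==k]) for k in (1,-1)]); dy=np.nanmean([e[0] for e in ey])
        sl=np.nanmean([-e[1] for e in ex]+[e[1] for e in ey])
        psi+=.7*sl/np.cos(0); d=P@np.array([dx,dy,0]); 
        # move along the ray: keep z=.066
        o=onplane(g,project(g,o+d),[0,0,.066])[0]
    return o,psi,[[round(1000*e[0],1) for e in E] for E in (ex,ey,ez)]
if __name__=="__main__":
    for w,o in (("S",oS),("Q",oQ)):
        for k in "SQ":
            r=fit(L[k],o,psi0,w); print(w,k,r[0],np.rad2deg(r[1]).round(2),r[2])
E
python3 fit.py
```

```text
S S [nan nan nan] nan [[nan, nan, nan, nan], [nan, nan], [nan, nan]]
S Q [ 0.5111 -0.1629  0.066 ] -166.45 [[np.float64(1.8), np.float64(1.0), np.float64(-0.9), np.float64(-1.9)], [np.float64(1.0), np.float64(-1.1)], [np.float64(2.3), np.float64(-1.4)]]
Q S [ 0.5391 -0.284   0.066 ] -165.88 [[np.float64(0.5), np.float64(0.2), np.float64(-1.2), nan], [np.float64(2.5), np.float64(-2.6)], [np.float64(-2.9), np.float64(-1.2), np.float64(-0.1)]]
Q Q [ 0.5383 -0.2824  0.066 ] -167.57 [[np.float64(2.0), np.float64(-1.4), np.float64(-0.8), np.float64(0.3)], [np.float64(0.7), np.float64(-0.7)], [np.float64(-1.6), np.float64(-0.1), np.float64(-0.1)]]fit.py:22: RuntimeWarning: Mean of empty slice
  dx=np.nanmean([np.nanmean([e[0] for e,s in zip(ex,X) if s[2]==k]) for k in (1,-1)]); dy=np.nanmean([e[0] for e in ey])
fit.py:23: RuntimeWarning: Mean of empty slice
  sl=np.nanmean([-e[1] for e in ex]+[e[1] for e in ey])
```

```bash
cat > tool.py <<'E'
from h import *
np.set_printoptions(precision=4,suppress=True)
# edges: axis, value, range on other axis, mid height
ED={"S":[(1,.007,-.045,.028,.006),(1,-.007,-.045,.028,.006),(0,-.070,-.004,.004,.006),(0,.064,-.015,-.009,.006),(0,.064,.009,.015,.006),(1,.017,.042,.058,.006),(1,-.017,.042,.058,.006)],
    "Q":[(1,-.008,-.045,.045,.007),(1,.008,-.045,.025,.007),(0,-.05,-.006,.006,.007),(0,.05,-.003,.07,.003),(0,.03,.013,.07,.003),(1,.078,.033,.047,.003)]}
def mask(g,c):
    f=g["frame"].astype(int); m=((f.min(2)>110)&(f.max(2)-f.min(2)<60)).astype(np.uint8)
    n,lab=cv2.connectedComponents(m); ys,xs=np.nonzero(m); i=np.argmin((xs-c[0])**2+(ys-c[1])**2)
    comp=(lab==lab[ys[i],xs[i]]).astype(np.uint8)
    cs=cv2.findContours(cv2.resize(comp,None,fx=4,fy=4,interpolation=cv2.INTER_LINEAR),cv2.RETR_EXTERNAL,cv2.CHAIN_APPROX_NONE)[0]
    return (max(cs,key=cv2.contourArea).reshape(-1,2)+.5)/4-.5
def pose(g,w,o,a):
    px=mask(g,project(g,[*o,.006])[0]); tol=.014
    for it in range(15):
        tol=max(.006,tol*.85); rows=[];rhs=[];wt=[];res=[]
        C,S=np.cos(a),np.sin(a)
        for ax,val,l,h,z in ED[w]:
            q=(onplane(g,px,[0,0,z])[:,:2]-o)@np.array([[C,-S],[S,C]])
            s=(abs(q[:,ax]-val)<tol)&(q[:,1-ax]>l)&(q[:,1-ax]<h)
            if s.sum()<8: res.append(None);continue
            r=q[s,ax]-val; t=q[s,1-ax]; sg=-1 if ax==0 else 1
            rows+= [[(ax==0)*1.,(ax==1)*1.,sg*ti] for ti in t]; rhs+=list(r); wt+=[1/np.sqrt(s.sum())*np.sqrt(h-l)]*len(r); res.append(round(1000*np.median(r),1))
        W=np.array(wt)[:,None]; d=np.linalg.lstsq(np.array(rows)*W,np.array(rhs)*W[:,0],rcond=None)[0]
        o=o+np.array([C*d[0]-S*d[1],S*d[0]+C*d[1]]); a+=d[2]
    return o,a,res
E
python3 - <<'E'
from tool import *
g=pickle.load(open("d1.pkl","rb"))["A"]
j,t=onplane(g,[(396,150),(429,219)],[0,0,.006])[:,:2]; a=np.arctan2(*(j-t)[::-1])
r=pose(g,"S",t+.06*np.array([np.cos(a),np.sin(a)]),a); print(r[0],np.rad2deg(r[1]),r[2])
c,e=onplane(g,[(248,172),(270,230)],[0,0,.006])[:,:2]; a2=np.arctan2(*(c-e)[::-1])
r2=pose(g,"Q",(c+e)/2,a2); print(r2[0],np.rad2deg(r2[1]),r2[2])
N={}
for w,rr in (("Q",r2),("S",r)):
    b=rr[1]+np.pi/2
    reach([*rr[0],.30],down(rr[1]-np.pi/2)); N[w]=get_image("wrist")
    x=pose(N[w],w,rr[0],rr[1]); print(w,x[0],np.rad2deg(x[1]),x[2],get_clock(),np.array(get_joint_pos()))
pickle.dump(N,open("N.pkl","wb"))
cv2.imwrite("pics/N.png",np.vstack([cv2.resize(N[k]["frame"][:,:,::-1],(480,300)) for k in "QS"]))
E
```

```text
[0.4903 0.3267] -148.70254374502602 [np.float64(0.7), np.float64(-0.8), np.float64(-2.3), np.float64(1.5), np.float64(1.6), np.float64(0.8), np.float64(-0.7)]
[0.5134 0.1097] -161.22163552864006 [np.float64(-1.8), np.float64(1.9), np.float64(-2.4), np.float64(1.2), np.float64(-1.0), np.float64(2.4)]
Q [0.5132 0.1108] -161.34921120856367 [np.float64(-0.8), np.float64(0.5), np.float64(-3.1), np.float64(1.4), np.float64(-0.9), np.float64(2.0)] 6.4167 [-27.5171  20.1841  13.58   114.8754  -6.445   45.5967  98.434 ]
S [0.4908 0.326 ] -148.29930068433353 [np.float64(0.5), np.float64(-0.6), np.float64(-1.5), np.float64(0.8), np.float64(1.1), np.float64(-0.0), np.float64(0.3)] 7.3417 [-43.313   25.1771   7.6122 106.3215  -4.1566  48.8251  87.3595]
```

View pics/N.png

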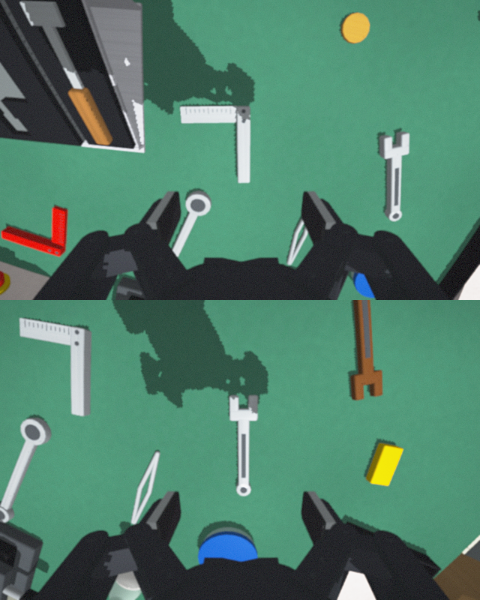

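The two crops show the steel square (corner 243,112; blade to the left) and the steel spanner (fork at 243,405, lower panel), each centred ahead of the open fingers with clear space around. Picking up the spanner first.

```bash
python3 - <<'E'
from tool import *
N=pickle.load(open("N.pkl","rb"))
o,a,_=pose(N["S"],"S",np.array([.4908,.326]),np.deg2rad(-148.3))
line_to([*o,.20]); print(line_to([*o,.172],vel=.04,stop_force=4),get_eef_pos(),get_contact_force(),tips_ahead)
line_to([*o,.177],vel=.05); f0=np.array(get_contact_force())
grasp(); print(get_gripper_width(),get_grasp_force(),f0,get_contact_force(),get_clock())
E
```

```text
False [0.4909 0.3261 0.1721] [0.2525 0.1495 0.1577] 0.1734
0.012273604838002727 60.35994529724121 [ 0.4695 -0.6686 -0.2061] [-0.6602 -0.2815  2.9642] 9.9167
```

```bash
cat >> tool.py <<'E'
def objframe(g,o,P):
    h=dict(g); R=np.array(g["R"]); h["R"]=R@P; h["t"]=R@np.array(o)+np.array(g["t"]); return h
def inhand(w,d,c=(.05,0)):
    g=get_image("wrist"); R=np.array(get_ee_rot()); p=np.array(get_eef_pos())
    P=np.c_[R[:,0],-R[:,1],-R[:,2]]; h=objframe(g,p+d*R[:,2],P)
    return g,h,pose(h,w,np.zeros(2),0.)
E
sed -i 's/def pose(g,w,o,a):/def pose(g,w,o,a,c0=None):/; s/px=mask(g,project(g,\[\*o,.006\])\[0\])/C,S=np.cos(a),np.sin(a);px=mask(g,project(g,[o[0]+.045*C,o[1]+.045*S,.006])[0])/' tool.py
python3 - <<'E'
from tool import *
p=np.array(get_eef_pos()); line_to([p[0],p[1],.35],vel=.2); hold(.2)
g,h,r=inhand("S",.177); print(r[0]*1000,np.rad2deg(r[1]),r[2],get_gripper_width(),get_contact_force(),get_clock())
pickle.dump((g,r),open("hS.pkl","wb"))
px=mask(g,project(h,[.045,0,.006])[0]); f=g["frame"][:,:,::-1].copy(); cv2.polylines(f,[px.round().astype(int)],True,(0,0,255)); cv2.imwrite("pics/hS.png",cv2.resize(f[60:360,120:520],(800,600)))
E
```

```text
[4.7107 1.175 ] -0.2602844251212765 [np.float64(-0.5), np.float64(0.5), np.float64(4.9), np.float64(-3.1), np.float64(-3.3), np.float64(0.0), np.float64(-0.5)] 0.01168929596705776 [-0.0322  0.9603 -1.5442] 11.1833
```

View pics/hS.png

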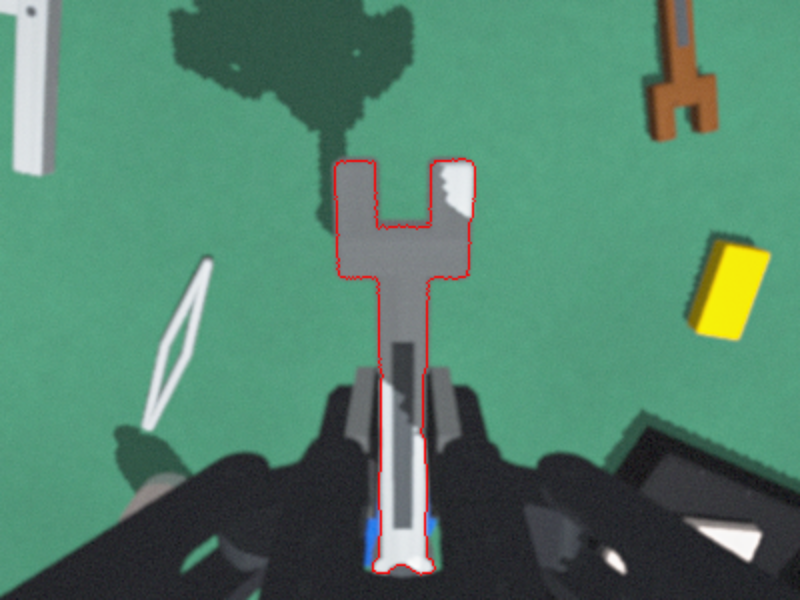

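The held spanner is tracked cleanly: jaws at crop (405,160), handle centred between the pads. The tail end is hidden, so I'll refit without that edge, then go above the pocket and look.

```bash
python3 - <<'E'
from tool import *
import tool
g,r=pickle.load(open("hS.pkl","rb"))
E=tool.ED["S"]; E[2]=(0,.034,.010,.015,.006); E.append((0,.034,-.015,-.010,.006))
p=np.array(get_eef_pos());R=np.array(get_ee_rot());P=np.c_[R[:,0],-R[:,1],-R[:,2]]
h=objframe(g,p+.177*R[:,2],P); r=pose(h,"S",np.zeros(2),0.); print(r[0]*1000,np.rad2deg(r[1]),r[2])
off=r[0];da=r[1]
psi=np.deg2rad(-167.1); PP=pocketR(psi); oS=np.array([.5111,-.1629,.066])
# object frame Po = P_tool-rotated by da about n: want =PP
c,s=np.cos(-da),np.sin(-da); Pt=PP@np.array([[c,-s,0],[s,c,0],[0,0,1]])
Rt=np.c_[Pt[:,0],-Pt[:,1],-Pt[:,2]]
tcp=oS-Pt@np.array([off[0],off[1],0])+.177*PP[:,2]
pickle.dump((tcp,Rt,PP,oS,off,da),open("plS.pkl","wb"))
reach(tcp+.08*PP[:,2],Rt); hold(.2)
g=get_image("wrist"); pickle.dump(g,open("preS.pkl","wb")); print(get_clock(),get_eef_pos(),tcp+.08*PP[:,2])
# overlay: pocket outline predicted and tool outline predicted
f=g["frame"][:,:,::-1].copy()
N=[(-.022,.042),(.022,.042),(.022,-.042),(-.022,-.042)];H=[(.0315,.0195),(.0665,.0195),(.0665,-.0195),(.0315,-.0195)]
for sh in (N,H):
    cv2.polylines(f,[project(g,[oS+PP@np.array([*q,0]) for q in sh]).round().astype(int)],True,(0,0,255))
cv2.imwrite("pics/preS.png",cv2.resize(f[60:360,120:520],(800,600)))
E
```

```text
[1.4263 1.1908] -0.19918090838718386 [np.float64(-0.5), np.float64(0.5), np.float64(-0.1), np.float64(0.1), np.float64(0.0), np.float64(-0.0), np.float64(-0.4), np.float64(-0.2)]
13.1917 [ 0.6375 -0.1318  0.288 ] [ 0.6373 -0.1328  0.2879]
```

View pics/preS.png

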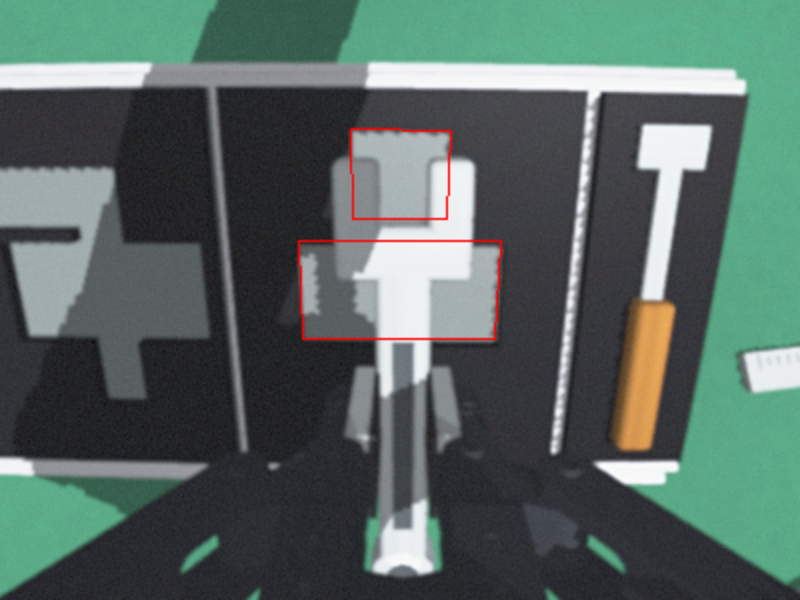

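The overlay matches the pocket's notch and head edges within about 1 mm. I'll descend square to the slope, compensate for the arm's residual offset, and stop on force.

```bash
cat > place.py <<'E'
from tool import *
def descend(f):
    tcp,Rt,PP=pickle.load(open(f,"rb"))[:3]; n=PP[:,2]
    line_to(tcp+.012*n,Rt,vel=.08); hold(.3); e=tcp+.012*n-np.array(get_eef_pos()); print("err mm",e@PP*1000,"rot",np.rad2deg(cv2.Rodrigues(np.array(get_ee_rot()).T@Rt)[0].ravel()))
    t2=tcp+e; line_to(t2+.012*n,Rt,vel=.03); hold(.2); print("err2",(tcp+.012*n-np.array(get_eef_pos()))@PP*1000, get_contact_force())
    s=line_to(t2-.002*n,Rt,vel=.015,stop_force=6); hold(.1)
    print("stopped",s,"height mm",(np.array(get_eef_pos())-tcp)@PP*1000,np.array(get_contact_force())@PP,np.array(get_moment())@PP,get_clock())
E
python3 - <<'E'
from place import *
descend("plS.pkl")
E
```

```text
err mm [ 0.0048 -0.0189 -0.3038] rot [-0.0108  0.0304 -0.    ]
err2 [-0.016   0.0025  0.3299] [-0.478   0.9533 -1.5268]
stopped True height mm [-0.0686 -0.0556  0.1451] [2.2481 0.0562 5.542 ] [ 0.0208  0.1293 -0.0147] 15.7833
```

It stopped 0.15 mm above the expected floor height, so it's home. Release, back off, and look.

```bash
python3 - <<'E'
from place import *
tcp,Rt,PP,oS,off,da=pickle.load(open("plS.pkl","rb")); n=PP[:,2]
open_jaws(); print(get_gripper_width(),get_contact_force()); line_to(tcp+.1*n,Rt,vel=.12); hold(.1)
g=get_image("wrist"); print(get_clock()); pickle.dump(g,open("postS.pkl","wb"))
f=g["frame"][:,:,::-1]; cv2.imwrite("pics/postS.png",cv2.resize(f[60:360,120:520],(800,600)))
E
```

```text
0.08523713633900609 [ 0.4313 -0.4527 -0.1087]
17.625
```

View pics/postS.png

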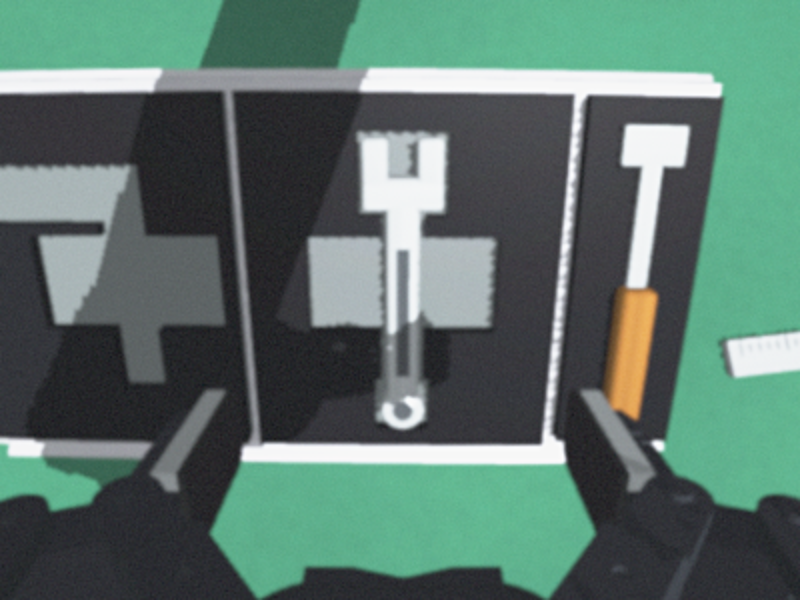

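The spanner sits inside its cut-out with even gaps (head at 403,175; tail at 403,412). Now the square.

```bash
python3 - <<'E'
from place import *
import tool
N=pickle.load(open("N.pkl","rb"))
o,a,_=pose(N["Q"],"Q",np.array([.5132,.1108]),np.deg2rad(-161.3)); print(o,np.rad2deg(a))
R=down(a-np.pi/2)
reach([*o,.32],R); line_to([*o,.2],R,vel=.2); line_to([*o,.1775],R,vel=.05); f0=get_contact_force()
grasp(); print(get_gripper_width(),f0,get_contact_force()); line_to([*o,.35],R,vel=.15); hold(.2)
tool.ED["Q"]=[(1,-.008,.016,.045,.007),(1,.008,.016,.027,.007),(0,.05,-.003,.07,.003),(0,.03,.013,.07,.003),(1,.078,.033,.047,.003)]
g,h,r=inhand("Q",.1775); print(r[0]*1000,np.rad2deg(r[1]),r[2],get_clock(),np.array(get_moment()))
pickle.dump((g,r),open("hQ.pkl","wb"))
px=mask(g,project(h,[.045,0,.006])[0]); f=g["frame"][:,:,::-1].copy(); cv2.polylines(f,[px.round().astype(int)],True,(0,0,255)); cv2.imwrite("pics/hQ.png",cv2.resize(f[60:360,120:520],(800,600)))
E
```

```text
[0.5132 0.1108] -161.34921120856367
0.014330639702348396 [0.1331 0.2287 0.025 ] [-0.6398 -0.2946  3.3351]
[0.2645 2.4482] -1.3434945459535073 [np.float64(-0.6), np.float64(-1.3), np.float64(0.2), np.float64(-0.6), np.float64(1.1)] 22.2 [-0.0264 -0.023   0.0114]
```

View pics/hQ.png

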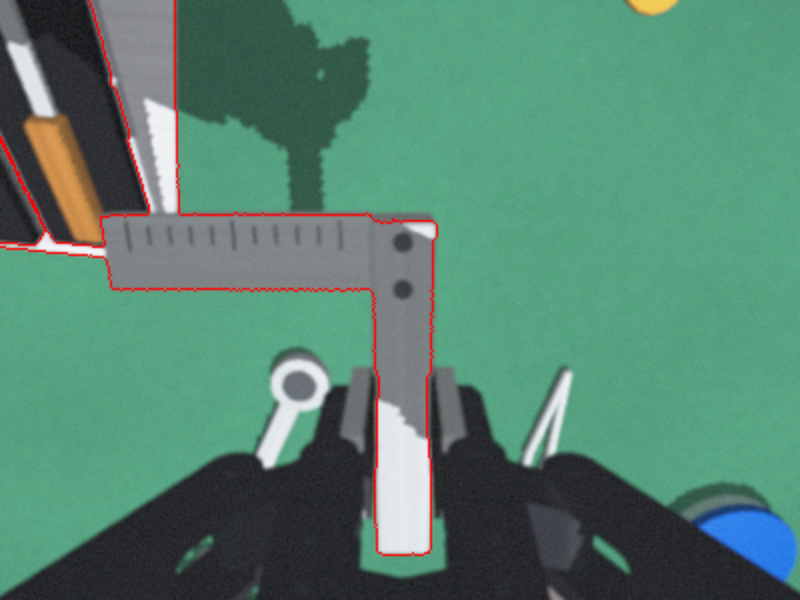

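The square is held by mid-stock, with its blade end at crop (105,250). Its outline merges with the tray edge at crop (100–178, 215). I'll refit on the clean edges only.

```bash
python3 - <<'E'
from place import *
import tool
g,_=pickle.load(open("hQ.pkl","rb"))
p=np.array(get_eef_pos());R=np.array(get_ee_rot());P=np.c_[R[:,0],-R[:,1],-R[:,2]]
h=objframe(g,p+.1775*R[:,2],P)
px=mask(h,project(h,[.045,0,.006])[0])
def line(ax,val,l,hh,z,a=1):
    q=onplane(h,px,[0,0,z])[:,:2]; s=(abs(q[:,ax]-val)<.006)&(q[:,1-ax]>l)&(q[:,1-ax]<hh)
    k=np.polyfit(q[s,1-ax],q[s,ax],1); print(ax,val,"mid mm",1000*np.median(q[s,ax]),"slope deg",np.rad2deg(np.arctan(k[0]))*(-1 if ax==0 else 1),s.sum()); 
line(1,-.008,-.045,.04,.007);line(1,.008,-.04,.025,.007);line(1,-.008,.012,.04,.007);line(1,.008,.012,.025,.007)
line(0,.05,.015,.045,.003);line(0,.03,.013,.07,.003);line(1,.078,.033,.047,.003);line(0,-.05,-.006,.006,.007)
E
```

```text
1 -0.008 mid mm -6.796274356962702 slope deg 0.4531882355206337 575
1 0.008 mid mm 8.651839486026159 slope deg -0.9215878076600023 417
1 -0.008 mid mm -6.825082353467671 slope deg -0.10625536163041466 229
1 0.008 mid mm 8.672284113066159 slope deg -0.6846190094066155 98
0 0.05 mid mm 51.23128356424343 slope deg -0.48143599713353435 248
0 0.03 mid mm 30.724066507118863 slope deg -0.208348945830698 503
1 0.078 mid mm 80.40031273124872 slope deg 3.6987087224754047 145
0 -0.05 mid mm -55.447596445124205 slope deg 1.6878347037008279 83
```

```bash
python3 - 2>/dev/null <<'E'
from fit import *
G={"LQ":L["Q"],"LS":L["S"],"postS":pickle.load(open("postS.pkl","rb")),"B":pickle.load(open("d1.pkl","rb"))["B"]}
for k,g in G.items():
    try:
        r=fit(g,np.array([.5385,-.283,.066]),np.deg2rad(-167.2),"Q"); print(k,r[0],np.rad2deg(r[1]).round(2),[[float(v) for v in e] for e in r[2]])
    except Exception as e: print(k,e)
# slab joint (bright thin line on dark foam): angle in LQ and LS
PP=pocketR(np.deg2rad(-167.1)); oS=np.array([.5111,-.1629,.066]);oQ=np.array([.5385,-.2825,.066])
for k in ("LQ","LS","postS"):
    g=G[k]; f=g["frame"].min(2).astype(float); pts=[]
    ymid=((oQ-oS)@PP)[1]
    for x in np.arange(-.06,.075,.003):
        ys=np.linspace(.03,.085,220); X=[oS+PP@np.array([x,y,.007]) for y in ys]
        p=project(g,X); 
        if p.min()<1 or p[:,0].max()>638 or p[:,1].max()>398: continue
        v=cv2.remap(f.astype(np.float32),p[:,0].astype(np.float32).reshape(1,-1),p[:,1].astype(np.float32).reshape(1,-1),1)[0]
        sel=ys>.048; i=np.argmax(v*sel); pts.append((x,ys[i],v[i]))
    q=np.array(pts); q=q[(abs(q[:,1]-np.median(q[:,1]))<.004)]; s=np.polyfit(q[:,0],q[:,1],1); print(k,len(q),"joint y mm",1000*np.median(q[:,1]),"psi",-167.1+np.rad2deg(s[0]))
E
```

```text
LQ [ 0.5383 -0.2824  0.066 ] -167.57 [[1.9, -1.4, -0.8, 0.3], [0.7, -0.7], [-1.6, -0.1, -0.1]]
LS [ 0.5387 -0.2827  0.066 ] -166.18 [[0.6, 0.0, -1.2, nan], [4.0, -4.0], [-1.3, -0.1, 1.1]]
postS [ 0.5383 -0.2831  0.066 ] -166.08 [[-0.5, 0.3, -1.3, 1.5], [0.5, -0.5], [-1.2, 0.3, 0.5]]
B [ 0.5386 -0.2824  0.066 ] -171.43 [[5.8, -5.2, 0.3, -0.9], [1.8, -1.8], [-0.6, -3.7, -0.1]]
LQ 34 joint y mm 73.6986301369863 psi -167.28266102522718
LS 45 joint y mm 70.68493150684932 psi -167.41976335598372
postS 45 joint y mm 70.43378995433791 psi -167.33508294155325
```

Consistent results: psi about -167.3°, square pocket origin about (0.5384, -0.2827). Placing the square.

```bash
python3 - <<'E'
from place import *
off=np.array([.0010,.0009]);da=np.deg2rad(-.3)
PP=pocketR(np.deg2rad(-167.3)); oQ=np.array([.5384,-.2827,.066])
c,s=np.cos(-da),np.sin(-da); Pt=PP@np.array([[c,-s,0],[s,c,0],[0,0,1]])
Rt=np.c_[Pt[:,0],-Pt[:,1],-Pt[:,2]]
tcp=oQ-Pt@np.array([off[0],off[1],0])+.1775*PP[:,2]
pickle.dump((tcp,Rt,PP,oQ,off,da),open("plQ.pkl","wb"))
reach(tcp+.08*PP[:,2],Rt); hold(.2)
pickle.dump(get_image("wrist"),open("preQ.pkl","wb"))
descend("plQ.pkl")
E
```

```text
err mm [ 0.0042 -0.0126 -0.328 ] rot [-0.0177  0.0281  0.0006]
err2 [0.0097 0.0155 0.3591] [-0.3486 -0.0588 -2.4923]
stopped True height mm [-0.0996 -0.0673  0.1709] [ 2.4197 -1.0239  5.9959] [-0.0177  0.0969 -0.0378] 26.4833
```

```bash
python3 - <<'E'
from place import *
import tool
tcp,Rt,PP,oQ,off,da=pickle.load(open("plQ.pkl","rb")); n=PP[:,2]
open_jaws(); print(get_contact_force()); line_to(tcp+.1*n,Rt,vel=.12); hold(.1)
gQ=get_image("wrist"); pickle.dump(gQ,open("postQ.pkl","wb")); gS=pickle.load(open("postS.pkl","rb")); oS=np.array([.5111,-.1629,.066])
for th in (185,200,215):
  def mask(g,c,th=th):
    m=(g["frame"].min(2)>th).astype(np.uint8); n_,lab=cv2.connectedComponents(m); ys,xs=np.nonzero(m); i=np.argmin((xs-c[0])**2+(ys-c[1])**2)
    comp=(lab==lab[ys[i],xs[i]]).astype(np.uint8); cs=cv2.findContours(cv2.resize(comp,None,fx=4,fy=4,interpolation=1),0,1)[0]
    return (max(cs,key=cv2.contourArea).reshape(-1,2)+.5)/4-.5
  tool.mask=mask
  for w,g,o in (("S",gS,oS),("S",gQ,oS),("Q",gQ,oQ)):
    try:
      r=pose(objframe(g,o,PP),w,np.zeros(2),0.); print(th,w,r[0]*1000,np.rad2deg(r[1]),[None if v is None else float(v) for v in r[2]])
    except Exception as e: print(th,w,"fail",e)
print(get_clock())
E
```

```text
[ 0.1613  0.6196 -0.5896]
185 S [-0.2853 -0.6509] 0.37441233681406927 [-0.7, 0.4, None, -0.0, -0.0, 0.0, 0.1]
185 S [-1.2297 -3.7712] 0.3558929800061166 [-0.6, 0.5, -1.2, 1.0, 0.7, -0.4, 0.6]
185 Q [ 0.0305 -0.7154] 2.4284484674752638 [0.1, -0.5, None, None, None, None]
200 S [-0.3306 -0.6479] 0.20776676820264675 [-0.6, 0.7, None, 0.0, -0.0, -0.5, 0.3]
200 S [-1.3973 -3.8305] 0.3953659046686864 [-0.9, 0.8, -1.1, 0.3, 0.9, -0.6, 0.9]
200 Q [ 0.0287 -0.6016] 2.593813529802517 [0.2, -0.6, None, None, None, None]
215 S [-0.8633 -0.7244] 0.3301181411168176 [-1.2, 0.9, None, -0.3, -0.3, -0.6, 0.2]
215 S [-1.4915 -3.8257] 0.3779825357733929 [-1.3, 1.2, -0.3, 0.4, 0.1, -0.9, 1.1]
215 Q [ 0.0373 -0.6079] 4.047573150331592 [0.7, -1.3, None, None, None, None]
28.3167
```

Both are released. The square was partly in the gripper's shadow, so I'll measure its blade from another spot, where that side was lit earlier.

```bash
python3 - <<'E'
from place import *
tcp,Rt,PP,oQ,off,da=pickle.load(open("plQ.pkl","rb")); oS=np.array([.5111,-.1629,.066])
reach(oS+.30*PP[:,2],Rt); hold(.2); g=get_image("wrist"); h=objframe(g,oQ,PP); print(get_clock())
f=g["frame"].min(2).astype(np.float32)
def prof(a,b,z,n=33):
    X=np.linspace(a,b,n); p=project(h,np.c_[X,np.full(n,z)]).astype(np.float32)
    return cv2.remap(f,p[:,:1].copy(),p[:,1:].copy(),1)[:,0].astype(int)
print("across blade x 20..60 (1.25mm) ");
for y in (.02,.04,.06,.07): print(y,prof([.02,y],[.06,y],.006))
print("along blade y 64..96 (1mm)",prof([.04,.064],[.04,.096],.006))
print("across stock y -20..20"); 
for x in (-.045,-.03,.01): print(x,prof([x,-.02],[x,.02],.014))
print("along stock x -65..-33 (1mm)",prof([-.065,0],[-.033,0],.014))
E
```

```text
29.1333
across blade x 20..60 (1.25mm) 
0.02 [159 138  88  51  44  44  60 122 207 233 233 233 233 233 234 234 233 234
 234 231 230 233 236 232 194 152 105  58  49  52  48  54  49]
0.04 [ 46  44  45  48  49  46  67 145 219 234 232 232 233 234 232 233 234 232
 232 230 227 228 234 233 193 144  93  55  47  52  53  50  48]
0.06 [ 49  49  47  43  43  41  69 150 217 232 231 232 231 233 233 233 231 229
 219 213 212 217 231 228 186 147 111  62  47  50  45  49  48]
0.07 [ 46  47  46  49  46  46  57 132 210 232 231 230 231 232 232 233 230 227
 225 226 225 225 230 222 179 145 104  60  45  46  46  49  47]
along blade y 64..96 (1mm) [232 231 229 232 233 232 230 226 227 231 232 231 232 229 196 133  70  41
  48  53  48  50  51  49  47  46  46  53  62  75  84  86  88]
across stock y -20..20
-0.045 [ 32  32  34  29  38  57  83 101 105 115 125 132 131 131 130 130 132 132
 132 133 133 120  79  40  32  28  25  34  32  33  34  34  30]
-0.03 [ 33  29  28  26  40  70  95 103 104 112 123 132 133 129 128 134 132 132
 132 131 131 116  80  41  31  31  33  34  29  31  37  32  30]
0.01 [ 86  89  87  89  87  94 100 101 105 110 120 126 127 126 126 129 129 131
 129 129 128 124 108  92  98 132 159 160 161 162 161 157 161]
along stock x -65..-33 (1mm) [ 36  36  34  31  33  35  31  34  30  29  32  30  29  36  52  81 111 130
 133 132 132 132 132 133 133 134 133 129 131 135 132 132 131]
```

The blade's edges read x ≈ 29.5–49.7 mm at every y and its end y ≈ 78 mm. The stock's end reads x ≈ -49 mm. All are within about 1 mm of seated, with no skew. Handing in.

```bash
python3 -c "
from rig import *
print(get_clock()); print(close_job())"
```

```text
29.1333
the job is handed in; nothing more can be done
None
```

The spanner and the try square are both in their own cut-outs and released; each touched down within 0.2 mm of its pocket floor, and I handed the job in at about 29 s (no verdict was returned).

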